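# Open the strainer of a drinks dispenser's pump unit

### The arm

A 6-joint arm with a two-finger parallel gripper is mounted at the origin on the work surface. World frame = base frame: x ahead of the robot, y to its left, z up, the work surface at z = 0. Lengths are in m, angles in rad, forces in N, time in s.
With the tool pointing down it reaches from about 0.35 to 0.925 m from the base axis. Payload 6.4 kg.
Tool frame: the origin (TCP) lies where the fingers leave the gripper's body, on its centre line; the fingertips stand 73 mm ahead of it and the grasp point (between the pads) lies robot.grasp_offset ahead of it (robot.grasp_offset is the distance from the TCP to the grasp point, in m); z points along the fingers, y is the direction in which the jaws open and shut (so a half turn about z gives the same grasp; the last joint's range is limited). The gripper opens to 85 mm and grips with 20 to 120 N. Pads are 22 mm wide; open, the fingers measure 114 mm over their backs; the gripper's body (76 mm by 85 mm) begins 54 mm behind the grasp point. The pads swing forward as they close: fully open they stand 13 mm farther back than shut.
Start: joints at [-1.353, 0.245, 1.558, -0, 1.339, -0.174], TCP at [0.248, -0.601, 0.304] pointing down, gripper open.
Joint ranges: [-3.13, 3.13], [-1.02, 2.26], [0.13, 2.54], [-0.95, 4.09], [0.21, 2.88], [-2.74, 2.74]. Speed limits (rad/s): [2.57, 2.57, 3.14, 3.14, 3.14, 3.14].

### API

Orientations are given as a unit quaternion [x, y, z, w].
In Python, from workcell import robot, eyes, close_job, finder gives the robot as it stands. The module is installed in compiled form; this text tells all that it offers.
- The arm moves only by the tool carry_out, never from a script. Its argument "commands" is a list of rows, each a list of 7 numbers: the shift along the tool's x, y, z in mm, then the turn, a rotation vector about the tool's x, y, z in rad, then the closure, from 0 (fully open) to 1 (shut). In form: [[x, y, z, rx, ry, rz, jaw], ...]. A call has 1 to 12 rows; each row shifts and turns the commanded pose from where the row before left it, along the tool's axes as they then stand; what a row does not reach is not made up. A row lasts 1/12 s, in which the tool goes at most 41.7 mm and 7.16 degrees, less where a joint would pass 70% of its speed; a pose out of reach is approached as far as the arm can. A call with a gripper value outside its range is refused whole. The fingers move at their own pace and stop on an object; "force" is the grip in N (left out, the last holds). Time passes only in rows, so rows that do not move let the fingers close. It gives the time, the measured TCP pose, the force and the opening at its end, in the units of the state.
- robot.read_state(): the state, without advancing time (a new reading comes with each control period).
- eyes.read_camera(name): name is "scene" or "top" or "wrist"; returns a dict with "frame" (384x512x3 uint8, red, green, blue), "mtx" (3x3 intrinsics, pixels), "cam_to_world" (4x4, takes a point from camera to world coordinates); the wrist camera has in their place "mount" (4x4, takes a point from camera to tool coordinates, whose origin is the TCP and whose axes are the flange's). Camera axes: x right, y down, z forward; pixel columns grow to the right and rows downward; lengths in m; the calibration is good to about 2 mm. A picture is of the moment at which its call begins: read the wrist's pose just before it. There is no depth.
- close_job(): hands the job in, once; it reports no verdict.
Trained networks look in the newest picture that a camera, given by its name, has taken for a name from the list of things; names that differ only in an ending like _2 or _b are one class to them, and where a whole thing is asked for, a point or a joint stands for the part that bears it (a point fixed in the world has none). Each returns a list of dicts, best first, with "p" (0 to 1); they miss things now and then, are a little off and sometimes report something else, mostly with a low value. They report only what shows in the picture. A call takes as long as a camera call. They do not tell look-alikes from the thing itself.
- finder.trace(camera, label): "region" (384x512 bool, what is visible of it) and "centre" ([column, row] in pixels, amid what is visible of it).
The state is a dict: "time": time; "joints": joint angles; "joint_vel": joint speeds; "joint_efforts": joint torques, N m; "eef_pos": TCP position; "ee_rot": TCP orientation; "force": force on the tool from outside, world axes, zero at the start; "moment": the same for the moment, N m; "opening": finger opening in m.
Only numpy, scipy, OpenCV 4.12 (cv2) and the standard library are available. Lean on these libraries where they do the work, as an engineer would, in place of code of your own. Each camera call takes 0.05 s, during which the arm holds its last target. There are 200 camera calls.

### The job

Unscrew the black cap from the strainer on the pump unit (counter-clockwise seen from above), turning it gently without forcing or dragging it against its thread, and keep hold of it as it comes free, because a spring underneath pushes it off. Then set it down gently in the steel parts tray, standing upright on its open rim as it stood on the strainer, and let go; leave the other things on the bench alone.

Things in the scene. Friction and masses are not known exactly. Their poses are not given: they have to be found in the camera images.
- cap_center (a point): centre of the black plastic screw cap, an upright cylinder 50 mm in diameter, 52 mm tall, 0.09 kg; on its axis, 26 mm above its open rim and 26 mm below its flat top; z up. Its top 20 mm is solid, the hollow skirt below is 49 mm across. It starts 117 to 124 mm above the bench (screwed down more or less far) and has 1 mm side play. Loads of some 20 N strip the thread.
- neck_top (a point): middle of the top of the fixed threaded neck under the cap, 118 mm above the bench, 37 mm across. Right-hand thread: turned counter-clockwise from above the cap climbs, 8 to 16 mm a turn, and is free after 1 to 1.5 turns, its centre then 137 mm above the bench; its rim clears the neck at 144 mm. Till free it stays where it is left, though a spring in the neck pushes it up with 4 to 6 N.
- unit: the pump unit, fixed: dark steel base plate 250 x 120 x 12 mm with an upright steel strainer bowl (72 mm across, its shoulder 90 mm above the bench) and a grey motor lying along the unit's +x (63 mm thick, top 77 mm above the bench, 85 to 180 mm from the bowl's axis). Origin on the axis of bowl, neck and cap, at bench level; z up.
- tray: open steel parts tray, fixed, 180 x 180 mm, 28 mm high, walls 4 mm, inner floor 4 mm above the bench; origin at the centre of its underside
- cup: bystander: upright steel cup, 64 mm across and 85 mm tall; origin at the centre of its underside
- tap: bystander: small upright spare tap handle, steel foot and black head, 38 mm across, 85 mm tall; origin at the centre of its underside
- gauge: bystander: round pressure gauge lying on its back, 50 mm across, 18 mm thick, with a 20 mm brass stub; origin at the centre of its underside
There are look-alikes about, which are no part of the job. Leave any red or yellow look-alike of the part that bears cap_center alone.

How it is judged:
On the way:
1. the cap is unscrewed and lifted clear of the neck, held in the fingers (z of cap_center in the frame of unit above 0.15 m and contact force between the fingers and cap above 0.5 N and contact force between cap and unit below 0.1 N), for 0.1 s.
At the end, for the whole second after the job is handed in: the cap stands upright on its open rim on the tray's floor (tilt under 0.1 rad, not upside down, wholly inside the walls), released and at rest (x of cap_center in the frame of tray between -0.07 and 0.07 m and y of cap_center in the frame of tray between -0.07 and 0.07 m and z of cap_center in the frame of tray below 0.034 m and angle between cap_center's own z axis and vertical below 0.1 rad and linear speed of cap below 0.02 m/s); the robot touches nothing.
It fails at once if the cap is forced or dragged against the strainer with more than 30 N (contact force between cap and unit above 30 N).
It fails at once if the cap comes off the thread while the fingers are not holding it (horizontal distance between cap_center and neck_top below 0.05 m and z of cap_center in the frame of unit above 0.1435 m and contact force between the fingers and cap below 0.05 N).
It fails at once if the cap flies off or falls out of the fingers (faster than 0.45 m/s and not held) (linear speed of cap above 0.45 m/s and contact force between the fingers and cap below 0.05 N).
It fails at once if the cap is set down hard in the tray (more than 50 N) (contact force between cap and tray above 50 N).
It fails at once if the cup, tap handle or gauge is moved by more than 20 mm (distance of any of cup, tap, gauge from where it was at the start of the episode above 0.02 m).
It also fails if it takes over 72 s, if anything falls off the work surface, if the arm or the gripper's body presses on something with over 40 N, if the wrist force passes 120 N, or if a joint passes its speed limit or range.

## Working session

There is one attempt and no reset: what is moved stays moved. The work goes in short steps, Python scripts to look and compute and a tool call to move; the robot and the scene stay as the last step left them, time stands still between calls to the robot, and variables do not carry over. Pictures are saved under pics/ and viewed, about 8 in all and at most 12, crops included, and the job is handed in when it is done.

Besides the shell and the picture viewer there is one more tool, called as a command line: name --pt "numbers of a row" for each row, then --argument value for the rest. carry_out: Moves the arm, as the interface text tells. Its arguments: {"type":"object","properties":{"commands":{"type":"array","items":{"type":"array","items":{"type":"number"}}},"force":{"type":"number"}},"required":["commands"]}

```bash
mkdir -p pics; cat > h.py <<'E'
import numpy as np, cv2
from workcell import robot, eyes, close_job, finder
def ray(c,uv,h):
    M=np.array(c["cam_to_world"]);K=np.array(c["mtx"])
    d=M[:3,:3]@np.linalg.inv(K)@np.array([uv[0],uv[1],1.]);o=M[:3,3]
    return o+d*(h-o[2])/d[2]
def save(c,n): cv2.imwrite("pics/"+n,np.ascontiguousarray(c["frame"][:,:,::-1]))
E
python3 - <<'E'
from h import *
s=robot.read_state();print(s,robot.grasp_offset)
for n in("scene","top"):
    c=eyes.read_camera(n);save(c,n+"0.png");print(n,np.round(c["cam_to_world"],3).tolist(),np.round(c["mtx"],1).tolist())
    for l in("cap_center","unit","tray","cup","tap","gauge"):
        for r in finder.trace(n,l)[:4]:
            ys,xs=np.where(r["region"]);print(l,round(r["p"],2),np.round(r["centre"],1),len(xs),xs.min(),xs.max(),ys.min(),ys.max())
a=cv2.imread("pics/scene0.png");b=cv2.imread("pics/top0.png")
E
```

```text
{'time': 0.0, 'joints': array([-1.35309509e+00,  2.45791269e-01,  1.55901795e+00,  3.26292193e-05,
        1.33868716e+00, -1.74099506e-01]), 'joint_vel': array([-5.20469238e-04, -8.87023943e-04, -9.07589140e-04, -1.26922589e-03,
       -4.90650002e-05,  3.50038703e-05]), 'joint_efforts': array([ 4.07306306e-04, -4.29505849e+01, -3.26133227e+01, -1.25888751e-04,
        5.31078826e-03,  9.56308611e-06]), 'eef_pos': array([ 0.24812421, -0.60032613,  0.30279266]), 'ee_rot': array([ 9.80873099e-01,  1.94645980e-01, -4.88005824e-06, -9.51983761e-04]), 'force': array([-0.49186565, -0.44958502,  0.42155258]), 'moment': array([ 0.07111731, -0.01282866,  0.00829908]), 'opening': 0.08508046447049383} 0.0539
scene [[-0.062, 0.567, -0.822, 1.285], [0.998, 0.052, -0.04, 0.077], [0.02, -0.822, -0.569, 0.635], [0.0, 0.0, 0.0, 1.0]] [[410.8, 0.0, 262.8], [0.0, 410.8, 192.1], [0.0, 0.0, 1.0]]
cap_center 0.97 [289.8 207.3] 395 277 297 196 217
cap_center 0.93 [284.8 231.8] 583 273 295 217 246
cap_center 0.74 [345.  188.5] 615 332 355 171 202
cap_center 0.73 [398.5 227.7] 638 387 412 215 245
unit 0.59 
[... 194 characters left out ...]
 236 252 200 231
top [[0.002, -0.997, 0.082, 0.411], [-1.0, 0.0, 0.026, 0.049], [-0.026, -0.082, -0.996, 0.945], [0.0, 0.0, 0.0, 1.0]] [[420.1, 0.0, 253.8], [0.0, 420.1, 187.7], [0.0, 0.0, 1.0]]
cap_center 0.92 [121.7 168.6] 534 108 137 157 180
cap_center 0.88 [175.2 181.5] 590 162 189 167 192
cap_center 0.86 [245.  157.3] 482 232 255 143 168
cap_center 0.78 [196.6 259.7] 485 184 208 245 269
unit 0.84 [186.4 151.2] 5193 154 215 98 213
tray 0.59 [366.8 174.2] 6974 322 413 129 220
tray 0.56 [174.6 181.7] 629 161 190 166 192
cup 0.95 [289.9 107. ] 869 276 306 93 128
cup 0.23 [284.9 159.5] 293 279 296 149 169
tap 0.62 [285.8 158.3] 309 279 296 149 169
gauge 0.89 [288.6 206.7] 404 277 305 194 215
```

```bash
python3 - <<'E'
import cv2
for n,y,x in(("scene",slice(150,300),slice(100,440)),("top",slice(70,290),slice(80,430))):
    a=cv2.imread(f"pics/{n}0.png")[y,x]
    cv2.imwrite(f"pics/{n}0c.png",cv2.resize(a,None,fx=2.2,fy=2.2,interpolation=cv2.INTER_CUBIC))
E
```

```text
(no output)
```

View pics/scene0c.png

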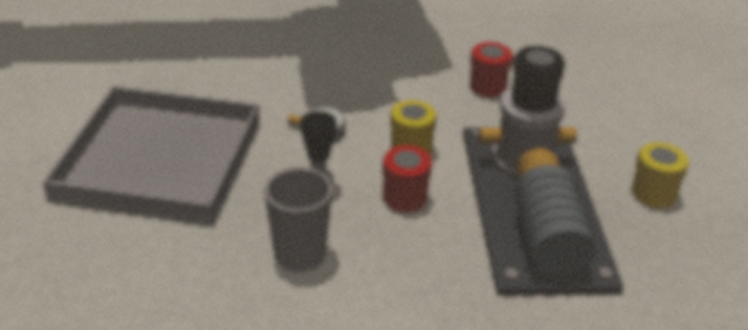

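View pics/top0c.png

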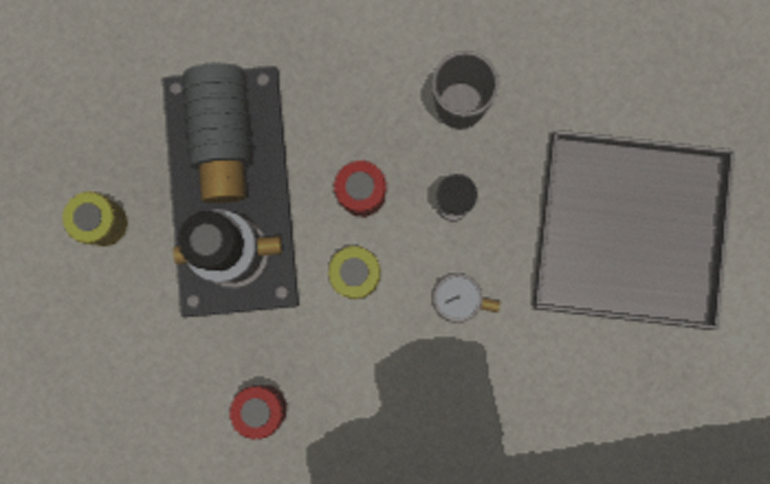

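The black cap is the one on the strainer: top view (174,179), scene view (345,176). The look-alikes in the top view are yellow (122,169), red (245,157), yellow (241,193) and red (197,259), and the tap's black head is at (287,158). Next I'll triangulate the cap and measure the unit and tray poses.

```bash
cat >> h.py <<'E'
def tri(obs):
    A=np.zeros((3,3));b=np.zeros(3);L=[]
    for M,K,uv in obs:
        d=M[:3,:3]@np.linalg.inv(K)@np.array([uv[0],uv[1],1.]);d/=np.linalg.norm(d);P=np.eye(3)-np.outer(d,d);A+=P;b+=P@M[:3,3];L.append((M[:3,3],P))
    x=np.linalg.solve(A,b);return x,[np.linalg.norm(P@(x-o)) for o,P in L]
E
python3 - <<'E'
from h import *
S=eyes.read_camera("scene");T=eyes.read_camera("top")
def disc(c,x,y,w):  # brighter grey centre disc on cap top
    g=cv2.cvtColor(c["frame"],cv2.COLOR_RGB2GRAY)[y-w:y+w+1,x-w:x+w+1].astype(float)
    m=(g>(g.min()+g.max())/2).astype(np.uint8);n,l,st,ce=cv2.connectedComponentsWithStats(m)
    k=l[w,w];print("disc",st[k],ce[k]+[x-w,y-w]);return ce[k]+[x-w,y-w]
t=disc(T,174,179,9);s=disc(S,345,176,6)
g=lambda c:(np.array(c["cam_to_world"]),np.array(c["mtx"]))
print("cap top tri",tri([(*g(T),t),(*g(S),s)]))
for h in(.143,.15):print(h,ray(T,t,h),ray(S,s,h))
for l,h in(("tray",.028),("unit",.012)):
    r=finder.trace("top",l)[0];q=cv2.minAreaRect(np.argwhere(r["region"])[:,::-1].astype(np.float32))
    P=np.array([ray(T,p,h) for p in cv2.boxPoints(q)]);print(l,np.round(P,4).tolist(),P.mean(0),np.linalg.norm(np.diff(P,axis=0),axis=1))
for l,h in(("cup",.085),("tap",.085),("gauge",.018)):
    r=finder.trace("top",l)
    if r:print(l,ray(T,r[0]["centre"],h))
E
```

```text
disc [  1   2  15  14 167] [173.22754491 178.43113772]
disc [ 2  4  9  4 21] [345.04761905 175.61904762]
cap top tri (array([0.49410237, 0.22419875, 0.14507815]), [np.float64(0.001111552025600432), np.float64(0.0011115520256005209)])
0.143 [0.49439275 0.22579359 0.143     ] [0.4910965  0.22366023 0.143     ]
0.15 [0.49366342 0.22425176 0.15      ] [0.50238145 0.22158095 0.15      ]
tray [[0.4343, -0.0733, 0.028], [0.6166, -0.0932, 0.028], [0.5974, -0.2778, 0.028], [0.4166, -0.2552, 0.028]] [ 0.51623854 -0.17485913  0.028     ] [0.1834671  0.18561586 0.1822537 ]
unit [[0.687, 0.3076, 0.012], [0.6968, 0.183, 0.012], [0.4389, 0.159, 0.012], [0.4287, 0.2807, 0.012]] [0.56285469 0.23256637 0.012     ] [0.12499115 0.25899755 0.12214442]
cup [ 0.65148634 -0.0056122   0.085     ]
tap [0.53699911 0.0042484  0.085     ]
gauge [ 0.44443827 -0.00363545  0.018     ]
```

carry_out --pt "22.6 -27.9 0 0 0 0 0" --pt "22.6 -27.9 0 0 0 0 0" --pt "22.6 -27.9 0 0 0 0 0" --pt "22.6 -27.9 0 0 0 0 0" --pt "22.6 -27.9 0 0 0 0 0" --pt "22.6 -27.9 0 0 0 0 0" --pt "22.6 -27.9 0 0 0 0 0" --pt "22.6 -27.9 0 0 0 0 0" --pt "22.6 -27.9 0 0 0 0 0" --pt "22.6 -27.9 0 0 0 0 0" --pt "22.6 -27.9 0 0 0 0 0" --pt "22.6 -27.9 0 0 0 0 0" --force 20

```text
time: 2.05
eef_pos: [0.3711, -0.1861, 0.3042]
ee_rot: [0.981, 0.194, 0.0, 0.0]
force: [0.6, 0.2, 0.2]
opening: 0.0855
```

carry_out --pt "22.6 -27.9 0 0 0 0 0" --pt "22.6 -27.9 0 0 0 0 0" --pt "22.6 -27.9 0 0 0 0 0" --pt "22.6 -27.9 0 0 0 0 0" --pt "22.6 -27.9 0 0 0 0 0" --pt "22.6 -27.9 0 0 0 0 0" --pt "22.6 -27.9 0 0 0 0 0" --pt "22.6 -27.9 0 0 0 0 0" --pt "22.6 -27.9 0 0 0 0 0" --pt "22.6 -27.9 0 0 0 0 0" --pt "22.6 -27.9 0 0 0 0 0" --pt "22.6 -27.9 0 0 0 0 0"

```text
time: 3.05
eef_pos: [0.494, 0.2272, 0.304]
ee_rot: [0.981, 0.195, 0.0, 0.0]
force: [0.6, -0.3, 1.4]
opening: 0.0853
```

carry_out --pt "0 0 0 0 0 0 0" --pt "0 0 0 0 0 0 0"

```text
time: 3.22
eef_pos: [0.4938, 0.2266, 0.3037]
ee_rot: [0.981, 0.196, -0.0, 0.0]
force: [-0.4, 0.2, 0.1]
opening: 0.0851
```

```bash
cat >> h.py <<'E'
from scipy.spatial.transform import Rotation as R
def yaw(s):
    x=R.from_quat(s["ee_rot"]).as_matrix()[:,0];return np.arctan2(x[1],x[0])
def wcam():
    s=robot.read_state();c=eyes.read_camera("wrist")
    W=np.eye(4);W[:3,:3]=R.from_quat(s["ee_rot"]).as_matrix();W[:3,3]=s["eef_pos"]
    c["cam_to_world"]=W@np.array(c["mount"]);return s,c
def st(s=None):
    s=s or robot.read_state();print("t",round(s["time"],2),"pos",np.round(s["eef_pos"],4),"yaw",round(yaw(s),3),"j",np.round(s["joints"],2),"F",np.round(s["force"],2),"M",np.round(s["moment"],2),"op",round(s["opening"],4))
E
python3 - <<'E'
from h import *
s,c=wcam();st(s);save(c,"w1.png");print(np.round(c["mount"],3).tolist(),np.round(c["mtx"],1).tolist())
M=c["cam_to_world"]
p=np.linalg.inv(M)@[.494,.2245,.146,1];q=c["mtx"]@p[:3];print(q[:2]/q[2])
for r in finder.trace("wrist","cap_center"):print(r["p"],r["centre"],r["region"].sum())
E
```

```text
t 3.22 pos [0.4938 0.2266 0.3037] yaw 0.395 j [ 0.22 -0.    1.83 -0.    1.32  1.4 ] F [-0.41  0.23  0.05] M [-0.02  0.01  0.02] op 0.0851
[[0.0, -0.946, -0.324, 0.085], [1.0, 0.0, 0.0, -0.0], [-0.0, -0.324, 0.946, -0.071], [0.0, 0.0, 0.0, 1.0]] [[334.7, 0.0, 248.5], [0.0, 334.7, 183.3], [0.0, 0.0, 1.0]]
[251.65128399 192.29982314]
0.95 [389.7, 146.8] 2819
0.91 [129.5, 70.0] 2953
0.77 [223.5, 280.5] 2131
0.67 [344.4, 209.7] 2329
0.62 [252.5, 182.5] 4203
```

View pics/w1.png

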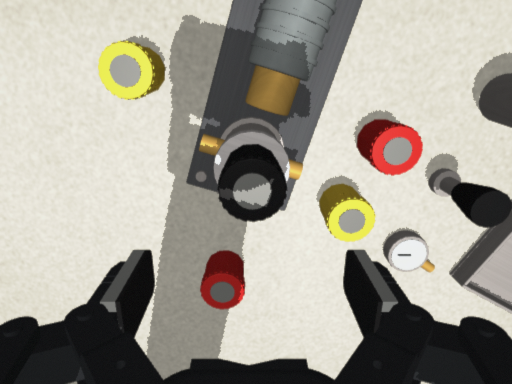

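The wrist view shows the black cap with its grey disc at about (253,189), where I predicted (252,192). The red and yellow look-alikes stand apart from it. I'll turn the wrist to the unscrewing start angle and measure again there.

carry_out --pt "0 0 0 0 0 0.12 0" --pt "0 0 0 0 0 0.12 0" --pt "0 0 0 0 0 0.12 0" --pt "0 0 0 0 0 0.12 0" --pt "0 0 0 0 0 0.12 0" --pt "0 0 0 0 0 0.12 0" --pt "0 0 0 0 0 0.12 0" --pt "0 0 0 0 0 0.12 0" --pt "0 0 0 0 0 0.12 0" --pt "0 0 0 0 0 0.1 0" --pt "0 0 0 0 0 0 0" --pt "0 0 0 0 0 0 0"

```text
time: 4.32
eef_pos: [0.4938, 0.2241, 0.3041]
ee_rot: [0.924, -0.384, 0.0, -0.0]
force: [0.2, -0.2, -0.5]
opening: 0.0852
```

```bash
cat >> h.py <<'E'
def wdisc(f,p,w=22,th=45):
    x,y=int(p[0]),int(p[1]);g=cv2.GaussianBlur(cv2.cvtColor(f,cv2.COLOR_RGB2GRAY),(3,3),0)[y-w:y+w+1,x-w:x+w+1]
    n,l,sta,ce=cv2.connectedComponentsWithStats((g>th).astype(np.uint8),connectivity=4);k=l[w,w]
    (cx,cy),ax,an=cv2.fitEllipse(cv2.convexHull(np.argwhere(l==k)[:,::-1].astype(np.float32)))
    print("ell",ax,sta[k]);return np.array([cx+x-w,cy+y-w])
def proj(c,P):
    p=np.linalg.inv(c["cam_to_world"])@np.r_[P,1];q=c["mtx"]@p[:3];return q[:2]/q[2]
E
python3 - <<'E'
from h import *
s,c=wcam();st(s);save(c,"w2.png");p=proj(c,[.494,.2245,.146]);print(p)
d2=wdisc(c["frame"],p);M2=c["cam_to_world"];K=np.array(c["mtx"]);print(d2)
f=cv2.imread("pics/w1.png")[:,:,::-1].copy();d1=wdisc(f,(252,190));print(d1)
W=np.eye(4);W[:3,:3]=R.from_euler("x",np.pi).as_matrix();W[:3,:3]=R.from_euler("z",.395).as_matrix()@W[:3,:3];W[:3,3]=[.4938,.2266,.3037];M1=W@np.array(c["mount"])
for m,d in((M1,d1),(M2,d2)):
    cc=dict(cam_to_world=m,mtx=K);print(ray(cc,d,.145),ray(cc,d,.150))
print(tri([(M1,K,d1),(M2,K,d2)]))
a=cv2.imread("pics/w2.png");x,y=p.astype(int);cv2.imwrite("pics/w2c.png",cv2.resize(a[y-60:y+60,x-80:x+80],None,fx=4,fy=4))
E
```

```text
t 4.32 pos [0.4938 0.2241 0.3041] yaw -0.787 j [ 0.22 -0.01  1.83 -0.    1.32  2.58] F [ 0.22 -0.23 -0.45] M [-0.07 -0.01  0.02] op 0.0852
[249.43503063 190.42239381]
ell (38.30144500732422, 39.195404052734375) [   2    3   40   39 1194]
[248.42802811 189.74065018]
ell (36.42023849487305, 44.364437103271484) [   0    5   43   37 1203]
[252.12020302 190.73836517]
[0.49383969 0.22489657 0.145     ] [0.49551883 0.22565173 0.15      ]
[0.49463581 0.22490306 0.145     ] [0.4959156  0.22360591 0.15      ]
(array([0.49435365, 0.22490146, 0.14537717]), [np.float64(0.0003735773516930509), np.float64(0.00037357735169305916)])
```

View pics/w2c.png

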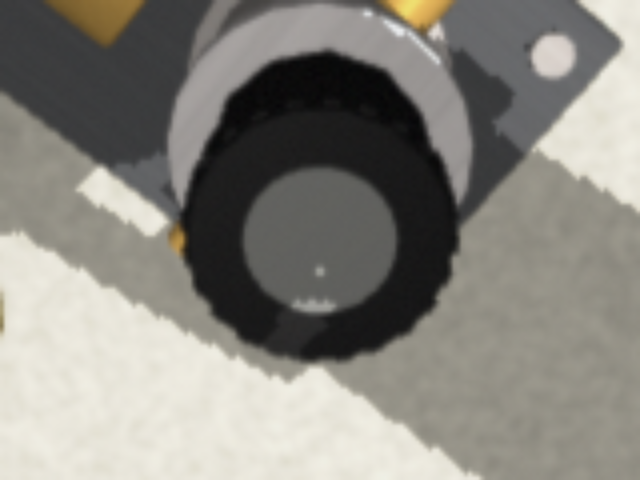

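The crop confirms it: black cap on the strainer, disc centre at about (248.4,189.7), cap at (0.494, 0.225) with its top near 0.145. The pose readings look noisy at the 1 mm level, so I'll descend part way and average.

carry_out --pt "0 0 20 0 0 0 0" --pt "0 0 20 0 0 0 0" --pt "0 0 15 0 0 0 0" --pt "0 0 5 0 0 0 0" --pt "0 0 0 0 0 0 0"

```text
time: 4.78
eef_pos: [0.4931, 0.2248, 0.2424]
ee_rot: [0.923, -0.384, -0.001, 0.001]
force: [1.0, -0.0, 0.6]
opening: 0.0854
```

```bash
python3 - <<'E'
from h import *
A=[];D=[]
for i in range(8):
    s,c=wcam();A.append(s["eef_pos"]);p=proj(c,[.494,.2245,.145]);d=wdisc(c["frame"],p,28);D.append(d)
A=np.array(A);print(A.mean(0),A.std(0),np.mean(D,0),np.std(D,0));W=np.eye(4);W[:3,:3]=R.from_quat(s["ee_rot"]).as_matrix();W[:3,3]=A.mean(0)
cc=dict(cam_to_world=W@np.array(c["mount"]),mtx=c["mtx"])
for h in(.143,.145,.147):
    P=ray(cc,np.mean(D,0),h);print(h,P,"in tool",W[:3,:3].T@(P-W[:3,3])*1000)
st()
E
```

```text
ell (47.03281784057617, 51.65042495727539) [   2    5   52   47 1924]
ell (46.71345138549805, 51.2148323059082) [   2    5   52   47 1899]
ell (46.518272399902344, 51.019432067871094) [   2    5   52   47 1884]
ell (46.429908752441406, 50.87438201904297) [   2    5   51   47 1876]
ell (46.46188735961914, 50.73654556274414) [   2    5   51   47 1868]
ell (46.46045684814453, 50.76953887939453) [   2    5   51   47 1868]
ell (46.451969146728516, 50.87503433227539) [   2    5   51   47 1874]
ell (46.438663482666016, 50.88336944580078) [   3    5   51   47 1877]
[0.49414588 0.22517632 0.2446135 ] [0.00047582 0.00019871 0.0009675 ] [250.35768819 224.98630452] [1.12174917 0.29955763]
0.143 [0.49401406 0.22541339 0.143     ] in tool [-3.55755124e-01  7.96137457e-02  1.01613213e+02]
0.145 [0.49470611 0.22472707 0.145     ] in tool [6.20751612e-01 7.00218716e-02 9.96141343e+01]
0.147 [0.49539817 0.22404075 0.147     ] in tool [1.59725835e+00 6.04299976e-02 9.76150560e+01]
t 5.18 pos [0.4942 0.2253 0.2447] yaw -0.788 j [ 0.22  0.06  1.88 -0.    1.2   2.58] F [-0.12  0.26 -0.9 ] M [-0.02  0.02 -0.01] op 0.0851
```

carry_out --pt "0.5 0 15 0 0 0 0" --pt "0 0 15 0 0 0 0" --pt "0 0 12 0 0 0 0" --pt "0 0 8 0 0 0 0" --pt "0 0 5 0 0 0 0.2" --pt "0 0 2 0 0 0 0.3" --pt "0 0 0 0 0 0 0.35" --pt "0 0 0 0 0 0 0.38"

```text
time: 5.85
eef_pos: [0.4945, 0.225, 0.1875]
ee_rot: [0.923, -0.384, 0.0, -0.0]
force: [-0.1, 0.2, 0.7]
opening: 0.0528
```

carry_out --pt "0 0 0 0 0 0 0.42" --pt "0 0 0 0 0 0 0.5" --pt "0 0 0 0 0 0 0.6" --pt "0 0 0 0 0 0 0.6" --force 20

```text
time: 6.18
eef_pos: [0.4945, 0.2249, 0.1876]
ee_rot: [0.923, -0.384, 0.0, -0.0]
force: [-1.6, -1.6, 3.4]
opening: 0.0491
```

```bash
cat >> h.py <<'E'
def avg(n=5):
    L=[]
    for i in range(n): eyes.read_camera("top");L.append(robot.read_state())
    F=np.mean([l["force"] for l in L],0);Mo=np.mean([l["moment"] for l in L],0);s=L[-1];Rm=R.from_quat(s["ee_rot"]).as_matrix()
    print("t",round(s["time"],2),"pos",np.round(np.mean([l["eef_pos"] for l in L],0),4),"yaw",round(yaw(s),3),"j6",round(s["joints"][5],2),"Fworld",np.round(F,2),"Ftool",np.round(Rm.T@F,2),"Mtool",np.round(Rm.T@Mo,3),"op",round(s["opening"],4))
E
python3 -c "
from h import *
avg()"
```

```text
t 6.43 pos [0.4945 0.2249 0.1875] yaw -0.788 j6 2.58 Fworld [-1.07 -1.6   4.32] Ftool [ 0.38  1.88 -4.32] Mtool [-0.396  0.054  0.   ] op 0.0496
```

carry_out --pt "0 0 -0.15 0 0 -0.06 0.6" --pt "0 0 -0.15 0 0 -0.08 0.6" --pt "0 0 -0.15 0 0 -0.08 0.6" --pt "0 0 -0.15 0 0 -0.08 0.6" --pt "0 0 0 0 0 0 0.6"

```text
time: 6.85
eef_pos: [0.4943, 0.225, 0.1877]
ee_rot: [0.971, -0.241, 0.0, -0.0]
force: [-1.5, -0.5, 5.3]
opening: 0.0492
```

```bash
python3 -c "
from h import *
avg(4)"
```

```text
t 7.05 pos [0.4943 0.225  0.1877] yaw -0.49 j6 2.28 Fworld [-1.21 -0.21  4.96] Ftool [-0.97  0.75 -4.96] Mtool [-0.193 -0.221  0.012] op 0.0492
```

carry_out --pt "0 0 -0.22 0 0 -0.1 0.6" --pt "0 0 -0.22 0 0 -0.1 0.6" --pt "0 0 -0.22 0 0 -0.1 0.6" --pt "0 0 -0.22 0 0 -0.1 0.6" --pt "0 0 -0.22 0 0 -0.1 0.6" --pt "0 0 -0.22 0 0 -0.1 0.6"

```text
time: 7.55
eef_pos: [0.4943, 0.2249, 0.1889]
ee_rot: [0.998, 0.058, 0.0, -0.0]
force: [-0.8, -1.3, 4.1]
opening: 0.0493
```

```bash
python3 -c "
from h import *
st();avg(4)"
```

```text
t 7.55 pos [0.4943 0.2249 0.1889] yaw 0.115 j [0.22 0.13 1.91 0.   1.1  1.67] F [-0.81 -1.26  4.08] M [-0.09  0.18 -0.03] op 0.0493
t 7.75 pos [0.4943 0.2249 0.1889] yaw 0.109 j6 1.68 Fworld [-0.97 -0.21  4.71] Ftool [-0.99  0.1  -4.71] Mtool [-0.096 -0.186 -0.032] op 0.0494
```

carry_out --pt "0 0 -0.22 0 0 -0.1 0.6" --pt "0 0 -0.22 0 0 -0.1 0.6" --pt "0 0 -0.22 0 0 -0.1 0.6" --pt "0 0 -0.22 0 0 -0.1 0.6" --pt "0 0 -0.22 0 0 -0.1 0.6" --pt "0 0 -0.22 0 0 -0.1 0.6" --pt "0 0 -0.22 0 0 -0.1 0.6" --pt "0 0 -0.22 0 0 -0.1 0.6" --pt "0 0 -0.22 0 0 -0.1 0.6" --pt "0 0 -0.22 0 0 -0.1 0.6"

```text
time: 8.58
eef_pos: [0.4944, 0.2249, 0.1911]
ee_rot: [0.849, 0.529, 0.0, 0.0]
force: [0.1, -1.3, 4.3]
opening: 0.0497
```

```bash
python3 -c "
from h import *
st();avg(4)"
```

```text
t 8.58 pos [0.4944 0.2249 0.1911] yaw 1.114 j [0.22 0.13 1.91 0.   1.1  0.67] F [ 0.09 -1.33  4.28] M [-0.11  0.08 -0.06] op 0.0497
t 8.78 pos [0.4944 0.2249 0.1911] yaw 1.108 j6 0.68 Fworld [-0.31 -0.29  4.18] Ftool [-0.4  -0.15 -4.18] Mtool [ 0.017 -0.084  0.026] op 0.0495
```

```bash
python3 -c "
from h import *
s,c=wcam();save(c,'w3.png');print(proj(c,[.4944,.2249,.1495]))"
```

```text
[247.61560224 292.4848507 ]
```

carry_out --pt "0 0 -0.22 0 0 -0.1 0.6" --pt "0 0 -0.22 0 0 -0.1 0.6" --pt "0 0 -0.22 0 0 -0.1 0.6" --pt "0 0 -0.22 0 0 -0.1 0.6" --pt "0 0 -0.22 0 0 -0.1 0.6" --pt "0 0 -0.22 0 0 -0.1 0.6" --pt "0 0 -0.22 0 0 -0.1 0.6" --pt "0 0 -0.22 0 0 -0.1 0.6" --pt "0 0 -0.22 0 0 -0.1 0.6" --pt "0 0 -0.22 0 0 -0.1 0.6"

```text
time: 9.67
eef_pos: [0.4943, 0.2249, 0.1933]
ee_rot: [0.491, 0.871, 0.0, 0.0]
force: [0.4, 0.3, 4.0]
opening: 0.0491
```

```bash
python3 -c "
from h import *
st();avg(3)
s,c=wcam();save(c,'w4.png')
a=cv2.imread('pics/w3.png')[190:384,130:370];b=cv2.imread('pics/w4.png')[190:384,130:370]
cv2.imwrite('pics/w34.png',cv2.resize(np.hstack([a,b]),None,fx=1.66,fy=1.66))"
```

```text
t 9.67 pos [0.4943 0.2249 0.1933] yaw 2.114 j [ 0.22  0.13  1.91  0.    1.1  -0.33] F [0.41 0.29 3.99] M [-0.03 -0.02  0.01] op 0.0491
t 9.82 pos [0.4943 0.2249 0.1933] yaw 2.108 j6 -0.32 Fworld [-0.37  0.25  4.02] Ftool [ 0.41 -0.19 -4.02] Mtool [-0.009 -0.018  0.001] op 0.0492
```

View pics/w34.png

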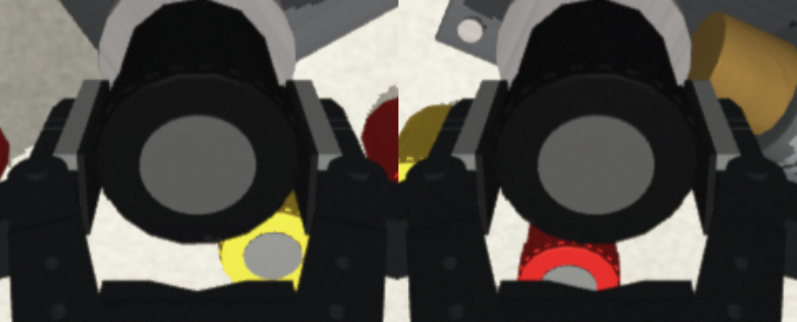

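The cap sits the same between the pads in both halves, disc at (197,163) and (595,163), so it is climbing with the fingers. I'll carry on to the joint limit and then regrasp.

carry_out --pt "0 0 -0.22 0 0 -0.1 0.6" --pt "0 0 -0.22 0 0 -0.1 0.6" --pt "0 0 -0.22 0 0 -0.1 0.6" --pt "0 0 -0.22 0 0 -0.1 0.6" --pt "0 0 -0.22 0 0 -0.1 0.6" --pt "0 0 -0.22 0 0 -0.1 0.6" --pt "0 0 -0.22 0 0 -0.1 0.6" --pt "0 0 -0.22 0 0 -0.1 0.6" --pt "0 0 -0.22 0 0 -0.1 0.6" --pt "0 0 -0.22 0 0 -0.1 0.6" --pt "0 0 -0.22 0 0 -0.1 0.6"

```text
time: 10.78
eef_pos: [0.4943, 0.2249, 0.1956]
ee_rot: [-0.036, 0.999, 0.0, 0.0]
force: [-0.0, 0.1, 3.4]
opening: 0.0495
```

carry_out --pt "0 0 -0.22 0 0 -0.1 0.6" --pt "0 0 -0.22 0 0 -0.1 0.6" --pt "0 0 -0.22 0 0 -0.1 0.6" --pt "0 0 -0.22 0 0 -0.1 0.6" --pt "0 0 -0.22 0 0 -0.1 0.6" --pt "0 0 -0.22 0 0 -0.1 0.6" --pt "0 0 -0.22 0 0 -0.1 0.6" --pt "0 0 -0.22 0 0 -0.1 0.6" --pt "0 0 -0.22 0 0 -0.1 0.6" --pt "0 0 -0.22 0 0 -0.1 0.6" --pt "0 0 -0.22 0 0 -0.1 0.6" --pt "0 0 0 0 0 0 0.6"

```text
time: 11.78
eef_pos: [0.4941, 0.225, 0.198]
ee_rot: [-0.552, 0.834, 0.0, 0.0]
force: [0.3, 0.7, 4.2]
opening: 0.0492
```

```bash
python3 -c "
from h import *
avg(4);s,c=wcam();
for n,f in(('3',cv2.imread('pics/w3.png')[:,:,::-1].copy()),('4',cv2.imread('pics/w4.png')[:,:,::-1].copy()),('5',c['frame'])): print(n,wdisc(f,(249,289),42,55))"
```

```text
t 11.98 pos [0.4941 0.225  0.198 ] yaw -1.974 j6 -2.52 Fworld [-0.16  0.83  3.46] Ftool [-0.71  0.47 -3.46] Mtool [-0.083 -0.11  -0.02 ] op 0.0495
ell (59.600860595703125, 69.9850845336914) [   7   12   70   60 3296]
3 [248.60549164 288.885952  ]
ell (59.53812789916992, 70.0660400390625) [   7   12   70   60 3294]
4 [248.59373474 288.88365555]
ell (59.649208068847656, 70.21649169921875) [   7   12   70   60 3309]
5 [248.67139053 288.85863113]
```

No slip: the disc has stayed put to 0.1 px, and the climb is about 13 mm per turn. The cap is at about 0.130 and still threaded, so I'll release, wind the wrist back and regrip.

carry_out --pt "0 0 0 0 0 0 0.4" --pt "0 0 0 0 0 0 0.3" --pt "0 0 0 0 0 0 0.22" --pt "0 0 0 0 0 0 0.22"

```text
time: 12.37
eef_pos: [0.4938, 0.2247, 0.1975]
ee_rot: [-0.552, 0.834, 0.0, -0.001]
force: [0.5, -0.2, 0.2]
opening: 0.0668
```

```bash
python3 -c "
from h import *
avg(2);s,c=wcam();print(wdisc(c['frame'],(249,289),42,55))"
```

```text
t 12.47 pos [0.4939 0.2248 0.1977] yaw -1.972 j6 -2.52 Fworld [-0.42 -0.    0.02] Ftool [ 0.17  0.38 -0.02] Mtool [ 0.005  0.002 -0.012] op 0.0669
ell (60.0403938293457, 70.88056945800781) [   6   15   71   60 3363]
[248.25686646 291.71659088]
```

carry_out --pt "0 0 0 0 0 0.12 0.22" --pt "0 0 0 0 0 0.12 0.22" --pt "0 0 0 0 0 0.12 0.22" --pt "0 0 0 0 0 0.12 0.22" --pt "0 0 0 0 0 0.12 0.22" --pt "0 0 0 0 0 0.12 0.22" --pt "0 0 0 0 0 0.12 0.22" --pt "0 0 0 0 0 0.12 0.22" --pt "0 0 0 0 0 0.12 0.22" --pt "0 0 0 0 0 0.12 0.22" --pt "0 0 0 0 0 0.12 0.22" --pt "0 0 0 0 0 0.12 0.22"

```text
time: 13.52
eef_pos: [0.4941, 0.2248, 0.198]
ee_rot: [0.137, 0.991, -0.0, -0.0]
force: [0.2, 0.3, 0.1]
opening: 0.0666
```

carry_out --pt "0 0 0 0 0 0.12 0.22" --pt "0 0 0 0 0 0.12 0.22" --pt "0 0 0 0 0 0.12 0.22" --pt "0 0 0 0 0 0.12 0.22" --pt "0 0 0 0 0 0.12 0.22" --pt "0 0 0 0 0 0.12 0.22" --pt "0 0 0 0 0 0.12 0.22" --pt "0 0 0 0 0 0.12 0.22" --pt "0 0 0 0 0 0.12 0.22" --pt "0 0 0 0 0 0.12 0.22" --pt "0 0 0 0 0 0.12 0.22" --pt "0 0 0 0 0 0.12 0.22"

```text
time: 14.52
eef_pos: [0.4941, 0.2248, 0.198]
ee_rot: [0.756, 0.654, -0.0, -0.0]
force: [-0.1, 0.2, -0.6]
opening: 0.0669
```

carry_out --pt "0 0 0 0 0 0.12 0.22" --pt "0 0 0 0 0 0.12 0.22" --pt "0 0 0 0 0 0.12 0.22" --pt "0 0 0 0 0 0.12 0.22" --pt "0 0 0 0 0 0.12 0.22" --pt "0 0 0 0 0 0.12 0.22" --pt "0 0 0 0 0 0.12 0.22" --pt "0 0 0 0 0 0.12 0.22" --pt "0 0 0 0 0 0.12 0.22" --pt "0 0 0 0 0 0.12 0.22" --pt "0 0 0 0 0 0.12 0.22" --pt "0 0 0 0 0 0.12 0.22"

```text
time: 15.52
eef_pos: [0.4942, 0.2248, 0.198]
ee_rot: [1.0, -0.007, -0.0, 0.0]
force: [-0.1, 0.2, 0.3]
opening: 0.0667
```

carry_out --pt "0 0 0 0 0 0.12 0.22" --pt "0 0 0 0 0 0.12 0.22" --pt "0 0 0 0 0 0.12 0.22" --pt "0 0 0 0 0 0.12 0.22" --pt "0 0 0 0 0 0.12 0.22" --pt "0 0 0 0 0 0.12 0.22" --pt "0 0 0 0 0 0 0.22" --pt "0 0 0 0 0 0 0.22"

```text
time: 16.18
eef_pos: [0.4942, 0.2249, 0.198]
ee_rot: [0.935, -0.355, -0.0, 0.0]
force: [0.0, -0.1, 0.5]
opening: 0.0669
```

```bash
python3 -c "
from h import *
avg(3);s,c=wcam();print(wdisc(c['frame'],(249,289),42,55))"
```

```text
t 16.33 pos [0.4942 0.2248 0.198 ] yaw -0.726 j6 2.52 Fworld [-0.21  0.45 -0.  ] Ftool [-0.46 -0.2   0.  ] Mtool [0.039 0.004 0.024] op 0.0668
ell (59.85012435913086, 70.660888671875) [   7   15   71   60 3342]
[248.79483032 291.15786362]
```

carry_out --pt "0 0 0 0 0 0 0.35" --pt "0 0 0 0 0 0 0.38" --pt "0 0 0 0 0 0 0.42" --pt "0 0 0 0 0 0 0.5" --pt "0 0 0 0 0 0 0.6" --pt "0 0 0 0 0 0 0.6" --pt "0 0 0 0 0 0 0.6" --force 30

```text
time: 16.97
eef_pos: [0.4941, 0.2248, 0.1981]
ee_rot: [0.934, -0.356, -0.0, 0.0]
force: [-1.7, -1.0, 1.4]
opening: 0.0486
```

```bash
python3 -c "
from h import *
avg(3);s,c=wcam();print(wdisc(c['frame'],(249,289),42,55))"
```

```text
t 17.12 pos [0.4941 0.2248 0.1981] yaw -0.728 j6 2.52 Fworld [-1.14 -1.12  1.9 ] Ftool [-0.1   1.59 -1.9 ] Mtool [-0.322 -0.05  -0.02 ] op 0.0491
ell (59.7504997253418, 70.48160552978516) [   7   14   70   60 3324]
[248.52175522 290.76419067]
```

carry_out --pt "0 0 -0.21 0 0 -0.1 0.6" --pt "0 0 -0.21 0 0 -0.1 0.6" --pt "0 0 -0.21 0 0 -0.1 0.6" --pt "0 0 -0.21 0 0 -0.1 0.6" --pt "0 0 -0.21 0 0 -0.1 0.6" --pt "0 0 -0.21 0 0 -0.1 0.6" --pt "0 0 -0.21 0 0 -0.1 0.6" --pt "0 0 -0.21 0 0 -0.1 0.6" --pt "0 0 -0.21 0 0 -0.1 0.6" --pt "0 0 -0.21 0 0 -0.1 0.6"

```text
time: 18.0
eef_pos: [0.4943, 0.2252, 0.2003]
ee_rot: [0.99, 0.138, 0.0, -0.0]
force: [-1.2, 0.7, 1.3]
opening: 0.0492
```

```bash
python3 -c "
from h import *
avg(3)"
```

```text
t 18.15 pos [0.4944 0.2251 0.2003] yaw 0.27 j6 1.52 Fworld [-0.43  0.14  1.09] Ftool [-0.38 -0.25 -1.09] Mtool [ 0.052 -0.059 -0.047] op 0.0492
```

carry_out --pt "0 0 -0.2 0 0 -0.1 0.6" --pt "0 0 -0.2 0 0 -0.1 0.6" --pt "0 0 -0.2 0 0 -0.1 0.6" --pt "0 0 -0.2 0 0 -0.1 0.6" --pt "0 0 -0.2 0 0 -0.1 0.6" --pt "0 0 -0.2 0 0 -0.1 0.6" --pt "0 0 -0.2 0 0 -0.1 0.6" --pt "0 0 -0.2 0 0 -0.1 0.6" --pt "0 0 -0.2 0 0 -0.1 0.6" --pt "0 0 -0.2 0 0 -0.1 0.6"

```text
time: 18.98
eef_pos: [0.4945, 0.225, 0.2025]
ee_rot: [0.804, 0.595, 0.001, 0.0]
force: [-0.2, 0.9, 2.4]
opening: 0.0493
```

```bash
python3 -c "
from h import *
avg(3)"
```

```text
t 19.13 pos [0.4945 0.225  0.2025] yaw 1.268 j6 0.52 Fworld [0.64 0.4  2.33] Ftool [ 0.58  0.49 -2.33] Mtool [ 0.029  0.023 -0.04 ] op 0.0492
```

carry_out --pt "0 0 -0.2 0 0 -0.1 0.6" --pt "0 0 -0.2 0 0 -0.1 0.6" --pt "0 0 -0.2 0 0 -0.1 0.6" --pt "0 0 -0.2 0 0 -0.1 0.6" --pt "0 0 -0.2 0 0 -0.1 0.6" --pt "0 0 -0.2 0 0 -0.1 0.6"

```text
time: 19.63
eef_pos: [0.4944, 0.2249, 0.2037]
ee_rot: [0.593, 0.805, 0.0, 0.0]
force: [-0.8, 0.4, 3.1]
opening: 0.0492
```

```bash
python3 -c "
from h import *
avg(3);s,c=wcam();print(wdisc(c['frame'],(249,289),42,55))"
```

```text
t 19.78 pos [0.4944 0.2249 0.2037] yaw 1.867 j6 -0.08 Fworld [0.27 0.17 3.24] Ftool [ 0.09  0.31 -3.24] Mtool [-0.01   0.013  0.002] op 0.0493
ell (59.65740203857422, 70.44950866699219) [   7   14   70   60 3320]
[248.52949142 290.81006622]
```

carry_out --pt "0 0 -0.21 0 0 -0.1 0.6" --pt "0 0 -0.21 0 0 -0.1 0.6" --pt "0 0 -0.21 0 0 -0.1 0.6" --pt "0 0 -0.21 0 0 -0.1 0.6" --pt "0 0 -0.21 0 0 -0.1 0.6" --pt "0 0 -0.21 0 0 -0.1 0.6" --pt "0 0 -0.21 0 0 -0.1 0.6" --pt "0 0 -0.21 0 0 -0.1 0.6"

```text
time: 20.5
eef_pos: [0.4942, 0.2249, 0.2051]
ee_rot: [0.232, 0.973, 0.0, 0.0]
force: [0.2, -0.1, 2.3]
opening: 0.0494
```

```bash
python3 -c "
from h import *
avg(3)"
```

```text
t 20.65 pos [0.4942 0.2249 0.2051] yaw 2.667 j6 -0.88 Fworld [-0.3  -0.16  2.92] Ftool [ 0.19 -0.27 -2.92] Mtool [ 0.     0.007 -0.003] op 0.0494
```

carry_out --pt "0 0 -0.21 0 0 -0.1 0.6" --pt "0 0 -0.21 0 0 -0.1 0.6" --pt "0 0 -0.21 0 0 -0.1 0.6" --pt "0 0 -0.21 0 0 -0.1 0.6" --pt "0 0 -0.21 0 0 -0.1 0.6" --pt "0 0 -0.21 0 0 -0.1 0.6"

```text
time: 21.15
eef_pos: [0.4942, 0.2249, 0.2063]
ee_rot: [-0.065, 0.998, 0.0, -0.0]
force: [-0.8, 1.3, 2.0]
opening: 0.049
```

```bash
python3 -c "
from h import *
avg(3);s,c=wcam();print(wdisc(c['frame'],(249,289),42,55))"
```

```text
t 21.3 pos [0.4942 0.2249 0.2063] yaw -3.016 j6 -1.48 Fworld [-0.17 -0.2   2.45] Ftool [ 0.19 -0.18 -2.45] Mtool [0.004 0.023 0.005] op 0.0491
ell (59.74763488769531, 70.45684051513672) [   7   14   70   60 3325]
[248.5037117 290.7562294]
```

carry_out --pt "0 0 -0.21 0 0 -0.1 0.6" --pt "0 0 -0.21 0 0 -0.1 0.6" --pt "0 0 -0.21 0 0 -0.1 0.6" --pt "0 0 -0.21 0 0 -0.1 0.6" --pt "0 0 -0.21 0 0 -0.1 0.6" --pt "0 0 -0.21 0 0 -0.1 0.6" --pt "0 0 -0.21 0 0 -0.1 0.6" --pt "0 0 -0.21 0 0 -0.1 0.6" --pt "0 0 -0.21 0 0 -0.1 0.6"

```text
time: 22.1
eef_pos: [0.4941, 0.2249, 0.2081]
ee_rot: [-0.493, 0.87, 0.0, -0.0]
force: [-1.0, 0.4, 2.5]
opening: 0.0487
```

```bash
python3 -c "
from h import *
avg(3);s,c=wcam();print(wdisc(c['frame'],(249,289),42,55))"
```

```text
t 22.25 pos [0.4941 0.2249 0.2081] yaw -2.116 j6 -2.38 Fworld [0.3  0.14 2.2 ] Ftool [-0.27 -0.19 -2.2 ] Mtool [-0.016  0.013 -0.014] op 0.0491
ell (59.858726501464844, 70.51940155029297) [   7   14   70   60 3334]
[248.52338409 290.71033478]
```

carry_out --pt "0 0 -0.5 0 0 0 0.6" --pt "0 0 -0.5 0 0 0 0.6" --pt "0 0 0 0 0 0 0.6"

```text
time: 22.55
eef_pos: [0.4942, 0.2249, 0.2093]
ee_rot: [-0.492, 0.871, 0.0, -0.0]
force: [0.3, -0.1, 1.7]
opening: 0.0494
```

```bash
python3 -c "
from h import *
avg(3);s,c=wcam();print(wdisc(c['frame'],(249,289),42,55))"
```

```text
t 22.7 pos [0.4941 0.2249 0.2092] yaw -2.112 j6 -2.38 Fworld [-0.51 -0.16  2.3 ] Ftool [ 0.4   0.36 -2.3 ] Mtool [-0.046  0.042 -0.026] op 0.0492
ell (59.84214782714844, 70.52684020996094) [   7   14   70   60 3333]
[248.52452087 290.71567535]
```

A straight 1 mm lift changed the force by only 0.1 N, so the thread is free. Lifting clear.

carry_out --pt "0 0 -1 0 0 0 0.6" --pt "0 0 -1 0 0 0 0.6" --pt "0 0 -1 0 0 0 0.6" --pt "0 0 -1 0 0 0 0.6" --pt "0 0 -1 0 0 0 0.6" --pt "0 0 -2 0 0 0 0.6" --pt "0 0 -3 0 0 0 0.6" --pt "0 0 -4 0 0 0 0.6" --pt "0 0 -4 0 0 0 0.6" --pt "0 0 -4 0 0 0 0.6" --pt "0 0 -4 0 0 0 0.6" --pt "0 0 0 0 0 0 0.6"

```text
time: 23.75
eef_pos: [0.4946, 0.225, 0.2363]
ee_rot: [-0.493, 0.87, -0.0, 0.001]
force: [-0.5, 0.1, -0.6]
opening: 0.0489
```

carry_out --pt "0 0 -10 0 0 0 0.6" --pt "0 0 -15 0 0 0 0.6" --pt "0 0 -20 0 0 0 0.6" --pt "0 0 -20 0 0 0 0.6" --pt "0 0 -10 0 0 0 0.6" --pt "0 0 -5 0 0 0 0.6" --pt "0 0 0 0 0 0 0.6" --pt "0 0 0 0 0 0 0.6"

```text
time: 24.42
eef_pos: [0.4938, 0.2248, 0.3144]
ee_rot: [-0.493, 0.87, 0.0, -0.001]
force: [0.2, 0.4, -1.1]
opening: 0.0493
```

```bash
python3 -c "
from h import *
avg(4);s,c=wcam();print(wdisc(c['frame'],(249,289),42,55));st()
S=eyes.read_camera('scene');a=S['frame'][100:310,100:440,::-1];cv2.imwrite('pics/s2.png',cv2.resize(a,None,fx=2.2,fy=2.2))"
```

```text
t 24.62 pos [0.4937 0.2247 0.3138] yaw -2.111 j6 -2.38 Fworld [-0.   -0.68 -0.95] Ftool [ 0.58 -0.35  0.95] Mtool [-0.004 -0.02  -0.005] op 0.0488
ell (59.82942581176758, 70.57617950439453) [   7   14   70   60 3335]
[248.50367737 290.72608948]
t 24.67 pos [0.4938 0.2248 0.3141] yaw -2.111 j [ 0.22 -0.02  1.82  0.    1.34 -2.38] F [ 0.17 -0.9  -0.49] M [0.02 0.05 0.07] op 0.049
```

View pics/s2.png

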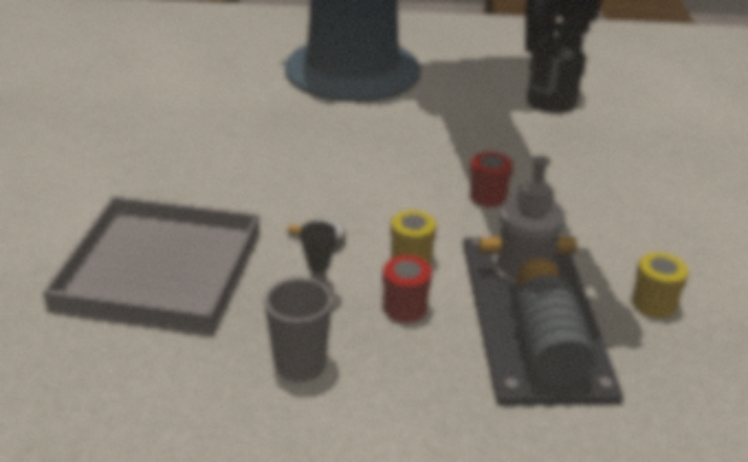

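The scene view shows the bare neck at crop (540,165). The gripper, with the cap in it, is up at (555,60), and the bystanders have not moved. I'll turn the wrist back so the joints have room, then carry the cap to the tray.

carry_out --pt "0 0 0 0 0 0.12 0.6" --pt "0 0 0 0 0 0.12 0.6" --pt "0 0 0 0 0 0.12 0.6" --pt "0 0 0 0 0 0.12 0.6" --pt "0 0 0 0 0 0.12 0.6" --pt "0 0 0 0 0 0.12 0.6" --pt "0 0 0 0 0 0.12 0.6" --pt "0 0 0 0 0 0.12 0.6" --pt "0 0 0 0 0 0.12 0.6" --pt "0 0 0 0 0 0.12 0.6" --pt "0 0 0 0 0 0.12 0.6" --pt "0 0 0 0 0 0.12 0.6"

```text
time: 25.72
eef_pos: [0.4941, 0.2248, 0.3148]
ee_rot: [0.206, 0.978, -0.0, -0.0]
force: [-0.7, 0.4, -1.2]
opening: 0.0493
```

carry_out --pt "0 0 0 0 0 0.12 0.6" --pt "0 0 0 0 0 0.12 0.6" --pt "0 0 0 0 0 0 0.6"

```text
time: 25.97
eef_pos: [0.4941, 0.2248, 0.3148]
ee_rot: [0.32, 0.947, -0.0, -0.0]
force: [0.2, -0.9, -1.2]
opening: 0.0491
```

```bash
python3 -c "
from h import *
s=robot.read_state();st(s);Rm=R.from_quat(s['ee_rot']).as_matrix();print(Rm.T@(np.array([.516,-.175,s['eef_pos'][2]])-s['eef_pos'])*1000)"
```

```text
t 25.97 pos [0.4941 0.2248 0.3148] yaw 2.49 j [ 0.22 -0.02  1.82  0.    1.34 -0.7 ] F [ 0.15 -0.87 -1.19] M [-0.02 -0.01 -0.01] op 0.0491
[-2.59937178e+02 -3.04610590e+02  3.80876012e-02]
```

carry_out --pt "-10 -11.7 0 0 0 0 0.6" --pt "-20 -23.4 0 0 0 0 0.6" --pt "-20 -23.4 0 0 0 0 0.6" --pt "-20 -23.4 0 0 0 0 0.6" --pt "-20 -23.4 0 0 0 0 0.6" --pt "-20 -23.4 0 0 0 0 0.6" --pt "-20 -23.4 0 0 0 0 0.6" --pt "-20 -23.4 0 0 0 0 0.6" --pt "-20 -23.4 0 0 0 0 0.6" --pt "-20 -23.4 0 0 0 0 0.6" --pt "-20 -23.4 0 0 0 0 0.6" --pt "-20 -23.4 0 0 0 0 0.6"

```text
time: 26.97
eef_pos: [0.5143, -0.1301, 0.3151]
ee_rot: [0.318, 0.948, 0.0, -0.0]
force: [0.1, 0.0, -0.6]
opening: 0.0492
```

carry_out --pt "-20 -23.4 0 0 0 0 0.6" --pt "-10 -12 0 0 0 0 0.6" --pt "0 0 20 0 0 0 0.6" --pt "0 0 30 0 0 0 0.6" --pt "0 0 30 0 0 0 0.6" --pt "0 0 30 0 0 0 0.6" --pt "0 0 30 0 0 0 0.6" --pt "0 0 25 0 0 0 0.6" --pt "0 0 15 0 0 0 0.6" --pt "0 0 10 0 0 0 0.6" --pt "0 0 5 0 0 0 0.6" --pt "0 0 0 0 0 0 0.6"

```text
time: 27.97
eef_pos: [0.5168, -0.1745, 0.1195]
ee_rot: [0.319, 0.948, 0.0, -0.001]
force: [0.4, 0.2, -1.3]
opening: 0.049
```

```bash
python3 -c "
from h import *
avg(3);s,c=wcam();print(wdisc(c['frame'],(249,289),42,55));save(c,'w6.png')"
```

```text
t 28.12 pos [ 0.5176 -0.1751  0.1211] yaw 2.492 j6 -1.46 Fworld [ 0.08 -0.09 -0.18] Ftool [-0.12 -0.02  0.18] Mtool [-0.011  0.019 -0.   ] op 0.0491
ell (59.75942611694336, 70.41483306884766) [   7   14   70   60 3325]
[248.52498245 290.72216034]
```

View pics/w6.png

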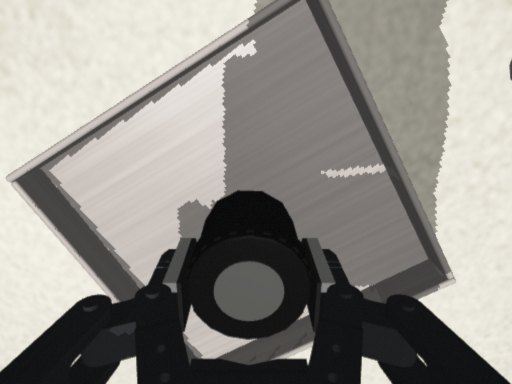

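The cap is held upright over the tray, its disc at (249,291), with the inner walls all round it at a distance. I'll lower it slowly until it touches.

carry_out --pt "0 0 5 0 0 0 0.6" --pt "0 0 5 0 0 0 0.6" --pt "0 0 4 0 0 0 0.6" --pt "0 0 3 0 0 0 0.6" --pt "0 0 2 0 0 0 0.6" --pt "0 0 1 0 0 0 0.6" --pt "0 0 0 0 0 0 0.6"

```text
time: 28.75
eef_pos: [0.5168, -0.1748, 0.0998]
ee_rot: [0.319, 0.948, 0.0, -0.0]
force: [0.3, 0.3, -1.4]
opening: 0.0492
```

carry_out --pt "0 0 0.5 0 0 0 0.6" --pt "0 0 0.5 0 0 0 0.6" --pt "0 0 0 0 0 0 0.6"

```text
time: 29.0
eef_pos: [0.517, -0.1749, 0.0992]
ee_rot: [0.319, 0.948, -0.0, 0.0]
force: [-0.1, -0.7, -1.4]
opening: 0.0491
```

carry_out --pt "0 0 0.5 0 0 0 0.6" --pt "0 0 0.5 0 0 0 0.6" --pt "0 0 0 0 0 0 0.6"

```text
time: 29.25
eef_pos: [0.517, -0.1749, 0.0981]
ee_rot: [0.319, 0.948, 0.0, 0.0]
force: [0.3, 1.0, -1.0]
opening: 0.0488
```

```bash
python3 -c "
from h import *
avg(3);s,c=wcam();print(wdisc(c['frame'],(249,289),42,55))"
```

```text
t 29.4 pos [ 0.517  -0.1749  0.0982] yaw 2.492 j6 -1.46 Fworld [-0.01  0.25 -0.49] Ftool [0.16 0.19 0.49] Mtool [-0.013  0.032  0.001] op 0.0488
ell (59.820072174072266, 70.5540542602539) [   7   14   70   60 3332]
[248.48188782 290.70280075]
```

carry_out --pt "0 0 0.4 0 0 0 0.6" --pt "0 0 0.4 0 0 0 0.6" --pt "0 0 0 0 0 0 0.6"

```text
time: 29.7
eef_pos: [0.5171, -0.175, 0.0981]
ee_rot: [0.319, 0.948, -0.0, -0.0]
force: [-3.8, 1.9, 5.4]
opening: 0.0493
```

carry_out --pt "0 0 0.4 0 0 0 0.6" --pt "0 0 0 0 0 0 0.6"

```text
time: 29.87
eef_pos: [0.5172, -0.175, 0.0981]
ee_rot: [0.319, 0.948, -0.0, -0.0]
force: [-3.5, 2.4, 9.4]
opening: 0.0492
```

```bash
python3 -c "
from h import *
avg(3);s,c=wcam();print(wdisc(c['frame'],(249,289),42,55))"
```

```text
t 30.02 pos [ 0.5171 -0.175   0.0981] yaw 2.492 j6 -1.45 Fworld [-4.11  2.38  8.13] Ftool [ 4.71 -0.59 -8.13] Mtool [0.159 0.673 0.032] op 0.0492
ell (59.82632827758789, 70.44938659667969) [   7   14   70   60 3329]
[248.4927063 290.7232933]
```

It touched down at about 8 N. I'll ease up, let go and rise.

carry_out --pt "0 0 -0.5 0 0 0 0.6" --pt "0 0 0 0 0 0 0.45" --pt "0 0 0 0 0 0 0.4" --pt "0 0 0 0 0 0 0.36" --pt "0 0 0 0 0 0 0.3" --pt "0 0 0 0 0 0 0.22" --pt "0 0 0 0 0 0 0.15" --pt "0 0 0 0 0 0 0.15"

```text
time: 30.73
eef_pos: [0.5169, -0.1749, 0.0973]
ee_rot: [0.319, 0.948, 0.0, -0.0]
force: [-0.3, -0.1, -0.1]
opening: 0.0723
```

carry_out --pt "0 0 -3 0 0 0 0.15" --pt "0 0 -5 0 0 0 0.15" --pt "0 0 -10 0 0 0 0.15" --pt "0 0 -20 0 0 0 0.15" --pt "0 0 -30 0 0 0 0.15" --pt "0 0 -30 0 0 0 0.15" --pt "0 0 -30 0 0 0 0.15" --pt "0 0 -20 0 0 0 0.15" --pt "0 0 -10 0 0 0 0.15" --pt "0 0 0 0 0 0 0.15"

```text
time: 31.57
eef_pos: [0.5181, -0.1755, 0.2591]
ee_rot: [0.319, 0.948, -0.001, 0.003]
force: [0.8, -0.5, -0.4]
opening: 0.0726
```

```bash
python3 -c "
from h import *
avg(2);s,c=wcam();S=eyes.read_camera('scene')
p=proj(c,[.517,-.175,.056]);d=wdisc(c['frame'],p,24,55);print(p,d,ray(c,d,.056))
a=c['frame'][60:300,100:420,::-1];b=S['frame'][150:300,100:300,::-1]
cv2.imwrite('pics/end.png',np.hstack([cv2.resize(a,(400,300)),cv2.resize(b,(400,300))]))"
```

```text
t 31.67 pos [ 0.5169 -0.1749  0.2558] yaw 2.492 j6 -1.46 Fworld [-0.09  0.24 -0.4 ] Ftool [0.21 0.14 0.4 ] Mtool [ 0.039 -0.002  0.001] op 0.0727
ell (32.00236892700195, 34.22063446044922) [ 10   9  33  33 863]
[247.23922764 173.80684872] [248.35070038 174.08764267] [ 0.51776532 -0.17440347  0.056     ]
```

View pics/end.png

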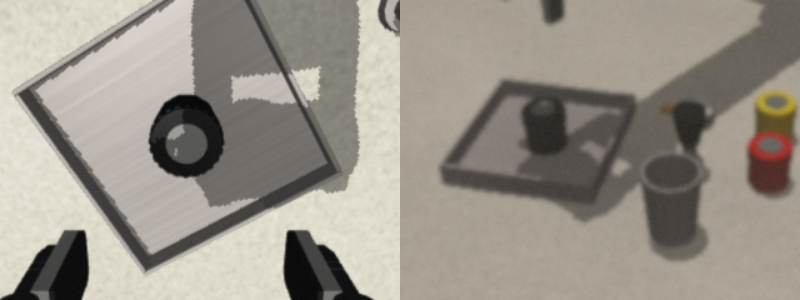

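The cap stands upright near the middle of the tray, at crop (185,140) in the wrist view and (545,125) in the scene view. The gripper is well clear and the bystanders have not moved, so I'm handing in.

```bash
python3 -c "
from h import *
print(close_job())"
```

```text
the job is handed in; nothing more can be done
None
```

I unscrewed the black cap over about 1.6 turns with one regrip, held it as it came off the thread, and stood it upright in the steel tray. I handed the job in at about 32 s of the 72 s allowed; no verdict is reported.

- **Unscrewing:** The forces at the wrist stayed under about 5 N. The cap did not slip in the fingers: its disc stayed within about 0.1 px in the wrist camera during each hold.
- **Setting down:** It touched the tray floor at about 9 N at most, against the 50 N limit.
- **Final check:** After release the cap measured (0.518, -0.174), within 2 mm of the tray centre. The last picture shows it upright, and the force on the tool was near zero. The gripper had risen about 160 mm clear of it.
- **Bystanders:** The cup and the tap look unmoved in the last pictures. The gauge was only partly in view, so I did not measure it again; nothing was moved near it.

No check failed. The only disagreement was pose readings jumping 1–2 mm around fast moves, so I averaged them before the grasp.

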